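Open the chute gate and clear the stuck bung

TASK

The chute of the dry-goods dispenser is blocked by a cork bung. Turn its round wooden knob anticlockwise (seen from above) as far as it will go, so that the gate under the chute is fully open; then take the wooden stick from its stand, push the bung down and out of the bottom of the chute with it so that it lies in the catch tray, and put the stick back upright in its stand. Leave the knob fully open and do not disturb the tumblers, the mug and the mill.

Things in the scene. Friction and masses are not known exactly. Their poses are not given: they have to be found in the camera images.
- dispenser: Fixed grey and steel dispenser, base 140 (x) x 250 (y) mm; origin centre of the base's underside. At y = -55 mm the gear column with the knob (flat deck 100 mm high, 86 mm in x, y = -110 to +42); at y = +55 the upright open chute over a square tray (inside 90 mm, floor 12, rim 28 mm high). A gate plate driven by the knob lies right under the chute and blocks it until drawn aside.
- knob_top (a point): Centre of the knob's top face, on its upright axis, 130 mm above the worktop; turns with the knob. Round ribbed wooden knob, 40 mm diameter (45 mm at its foot), 28 mm tall (102 to 130 mm above the worktop), a small steel pointer line on top along the point's -x. Stiff: about 0.12 N m of friction.
- knob (a joint): Knob angle in rad. 0 = gate shut, grows anticlockwise seen from above; hard stop at 4.0 = gate fully open (gate moves 11 mm per rad). It stays where it is left. Starts partly turned, with 2.0 to 3.8 rad still to go: two or three grasps.
- chute_mouth (a point): Centre of the chute's upper rim, 145 mm above the worktop. The mouth is a funnel, inside diameter about 60 mm, narrowing over 24 mm to a straight tube of 32 mm inside diameter (38 outside) that ends 70 mm below the mouth.
- bung: Cork bung, upright cylinder 26 mm diameter, 30 mm tall, inside the tube; origin centre of its underside, 66 mm below the mouth at the start (top 36 mm below it). Three small sprung studs 53 mm below the mouth pinch it: push it down with about 5 to 10 N until its top is past the studs, then it falls into the tray.
- stick: Loose wooden stick, round, 18 mm diameter, 140 mm long, 40 g; origin at the centre of its lower end, z along it. Starts standing upright in the stand, its lower end 6 mm above the worktop.
- stand: Fixed dark wooden stand, 52 mm diameter (68 at the mouth), 48 mm tall; origin at the centre of its underside. A round hole, 24 mm diameter and flaring to about 40 mm at the top, floor 6 mm above the worktop.
- tumbler: Small glass, 48 mm diameter, 61 mm tall, origin at its underside's centre. Not to be disturbed.
- tumbler_b: Second small glass, same size. Not to be disturbed.
- mug_b: Small white mug, 60x83x49 mm, origin at its underside's centre. Not to be disturbed.
- mill: Dark wooden mill, 58 mm diameter, 140 mm tall, origin at its underside's centre. Not to be disturbed.

How it is judged:
By the outcome, as a careful person would: the job done as asked, in the order asked, and still so for the second after the job is handed in, with the robot touching nothing.
It also fails if it takes over 72 s, if anything falls off the work surface, if the arm or the gripper's body presses on something with over 40 N, if the wrist force passes 120 N, or if a joint passes its speed limit or range.

ROBOT

A 6-joint arm with a two-finger parallel gripper is mounted at the origin on a cart in front of the work surface, level with it; the furniture and walls round the work are solid. World frame = base frame: x ahead of the robot, y to its left, z up, the work surface at z = 0. Lengths are in mm, angles in rad, forces in N, time in s.
With the tool pointing down it reaches from about 425 to 925 mm from the base axis. Payload 12.5 kg.
Tool frame: the origin (TCP) lies midway between the tips of the shut fingers; the grasp point (between the pads) lies 19 mm behind it; x points along the fingers, y is the direction in which the jaws open and shut, and the axes are right-handed (so a half turn about x gives the same grasp; the last joint's range is limited). The gripper opens to 85 mm and grips with 20 to 120 N. Pads are 22 mm wide; open, the fingers measure 114 mm over their backs; the gripper's body (76 mm by 85 mm) begins 54 mm behind the grasp point. The pads swing forward as they close: fully open they stand 13 mm farther back than shut.
Start: joints at [1.039, 0.491, 1.559, -0, 1.092, -0.106], TCP at [258.141, 569.217, 231.327] pointing down, gripper open.
Joint ranges: [-3.1, 3.1], [-0.84, 2.19], [0.05, 2.79], [-1.13, 4.28], [0.06, 2.93], [-2.69, 2.69]. Speed limits (rad/s): [2.22, 2.22, 2.79, 3.14, 3.14, 3.14].

INTERFACE

Orientations are given as a unit quaternion [x, y, z, w].
In Python, from cell import r gives the robot as it stands.
- The arm moves only by the shell command python3 -m inch 'ROWS' [OPENING] [FORCE]. ROWS is JSON, one flat list of numbers, 4 for each row, row after row: the shift along the tool's x, y, z in m, then the turn about the tool's x in degrees. In form: [tx, ty, tz, roll, tx, ty, tz, roll, ...]. A call has 1 to 12 rows; each row shifts and turns the commanded pose from where the row before left it, along the tool's axes as they then stand; what a row does not reach is not made up. A row lasts 1/12 s, in which the tool goes at most 41.7 mm and 7.16 degrees, less where a joint would pass 70% of its speed; a pose out of reach is approached as far as the arm can. A call is refused whole if a number of a shift passes 0.0417 or a number of a turn 7.16, either way. A call with a gripper value outside its range is refused whole. OPENING is the closure in counts, from 0 (fully open) to 255 (shut), set as the call begins (- or left out, the last holds). The fingers move at their own pace and stop on an object; FORCE is the grip in N (left out, the last holds). Time passes only in rows, so rows that do not move let the fingers close. It gives the time, the measured TCP pose, the force and the opening at its end, in the units of the state.
- r.read_state(): the state, without advancing time (a new reading comes with each control period).
- r.read_camera(name): name is "side" or "top"; returns a dict with "image" (420x560x3 uint8, red, green, blue), "z_map" (420x560 float32, mm along the optical axis (not along the pixel's ray), 0 where there is no reading), "K" (3x3 intrinsics, pixels), "rvec" (rotation vector, rad) and "tvec" (3), from world to camera coordinates, as OpenCV has them. Camera axes: x right, y down, z forward; pixel columns grow to the right and rows downward; lengths in mm; the calibration is good to about 2 mm. A picture is of the moment at which its call begins.
- r.close_job(): hands the job in, once; it reports no verdict.
The state is a dict: "t": time; "joints": joint angles; "qvel": joint speeds; "joint_torque": joint torques, N m; "position": TCP position; "eef_rot": TCP orientation; "force": force on the tool from outside, world axes, zero at the start; "ft_torque": the same for the moment, N m; "width": opening from 0.0 (shut) to 1.0 (fully open).
Only numpy, scipy, OpenCV 4.12 (cv2) and the standard library are available. Lean on these libraries where they do the work, as an engineer would, in place of code of your own. Each camera call takes 0.05 s, during which the arm holds its last target.

## Working session

There is one attempt and no reset: what is moved stays moved. The work goes in short steps, Python scripts to look and compute and a shell command to move; the robot and the scene stay as the last step left them, time stands still between calls to the robot, and variables do not carry over. Pictures are saved under pics/ and viewed, and the job is handed in when it is done.

```bash
ls; mkdir -p pics; python3 - <<'E'
from cell import r
import cv2,numpy as np
s=r.read_state(); print(s)
for n in("side","top"):
    c=r.read_camera(n); cv2.imwrite(f"pics/{n}0.png",c["image"][:,:,::-1]); 
    R=cv2.Rodrigues(np.array(c["rvec"],float))[0]; print(n,c["K"],-R.T@np.array(c["tvec"]).ravel(),R)
E
```

```text
pics
{'t': 0.0, 'joints': array([ 1.03940423e+00,  4.91538884e-01,  1.55948313e+00, -1.38392118e-06,
        1.09167435e+00, -1.05625348e-01]), 'qvel': array([ 0.00036772,  0.00093615,  0.00034599,  0.00156465, -0.00016148,
        0.00101637]), 'joint_torque': array([ 5.32239610e-04, -6.18467689e+01, -2.61591500e+01, -1.71415145e-04,
        4.15918199e-03,  2.77967183e-05]), 'position': array([258.01078597, 568.99960327, 230.72898023]), 'eef_rot': array([ 0.14902588,  0.69126613, -0.14976734,  0.69102255]), 'force': array([ 0.05886241, -0.64368781,  0.68404117]), 'ft_torque': array([ 0.02889747, -0.00879261, -0.00968168]), 'width': 1.0006277034067654}
side [[445.11614979   0.         287.75921212]
 [  0.         445.11614979 208.29210595]
 [  0.           0.           1.        ]] [ 238.25026582 -756.26617258  674.77581431] [[ 0.89984981 -0.43553123 -0.0241428 ]
 [-0.25696764 -0.48456936 -0.83615798]
 [ 0.35247405  0.75862051 -0.54795708]]
top [[513.54595081   0.         273.44304014]
 [  0.         513.54595081 220.59180803]
 [  0.           0.           1.        ]] [ 464.81296155   11.92905128 1410.97142189] [[-0.00487109 -0.9997813   0.02033757]
 [-0.99569831  0.00296738 -0.09260704]
 [ 0.09252643 -0.02070118 -0.99549501]]
```

View pics/side0.png

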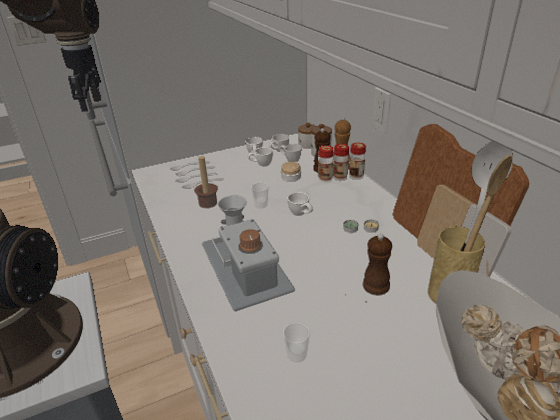

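View pics/top0.png

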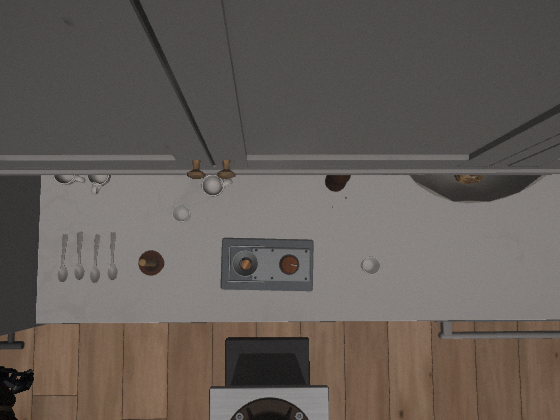

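The side view shows the stick in its stand at about (205,180), the chute at (232,207) and the knob at (250,240). The top view shows the chute at (245,264), the knob at (289,264) and the stand at (151,263). A cabinet edge hangs over row 172. I'll zoom in next.

```bash
cat > h.py <<'E'
from cell import r
import cv2,numpy as np
def cam(n):
    c=r.read_camera(n); c["R"]=cv2.Rodrigues(np.array(c["rvec"],float))[0]; c["t"]=np.array(c["tvec"],float).ravel(); c["C"]=-c["R"].T@c["t"]; return c
def ray(c,uv): 
    d=c["R"].T@np.linalg.inv(c["K"])@np.array([uv[0],uv[1],1.]); return d
def onz(c,uv,z):
    d=ray(c,uv); return c["C"]+d*(z-c["C"][2])/d[2]
def tri(c1,u1,c2,u2):
    d1=ray(c1,u1);d2=ray(c2,u2);d1/=np.linalg.norm(d1);d2/=np.linalg.norm(d2)
    A=np.stack([d1,-d2],1); s=np.linalg.lstsq(A,c2["C"]-c1["C"],rcond=None)[0]
    p=c1["C"]+d1*s[0];q=c2["C"]+d2*s[1]; return (p+q)/2,np.linalg.norm(p-q)
def proj(c,P): 
    p=c["K"]@(c["R"]@np.array(P,float)+c["t"]); return p[:2]/p[2]
def crop(c,x0,y0,x1,y1,k,name):
    im=cv2.resize(c["image"][y0:y1,x0:x1,::-1],None,fx=k,fy=k,interpolation=cv2.INTER_CUBIC); cv2.imwrite("pics/"+name,im)
E
python3 - <<'E'
from h import *
s=cam("side");t=cam("top")
crop(s,185,140,325,245,5,"s1.png") 
crop(s,195,190,305,310,5,"s2.png") 
crop(t,215,230,320,300,7,"t1.png")
crop(t,130,170,245,290,5,"t2.png")
E
```

```text
(no output)
```

View pics/s1.png

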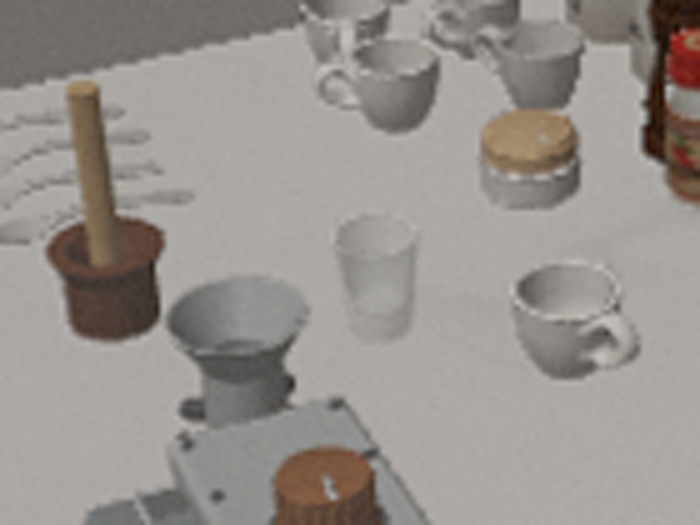

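View pics/s2.png

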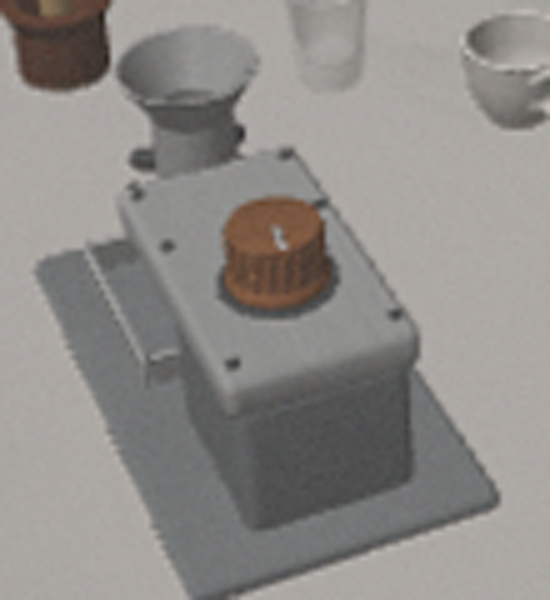

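View pics/t1.png

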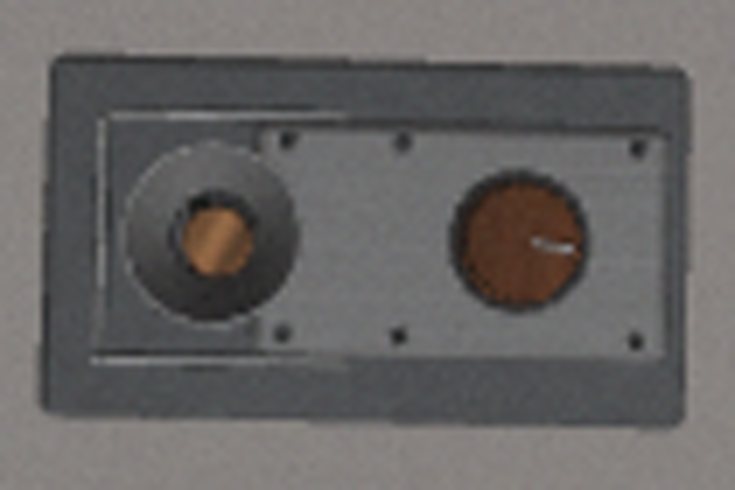

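View pics/t2.png

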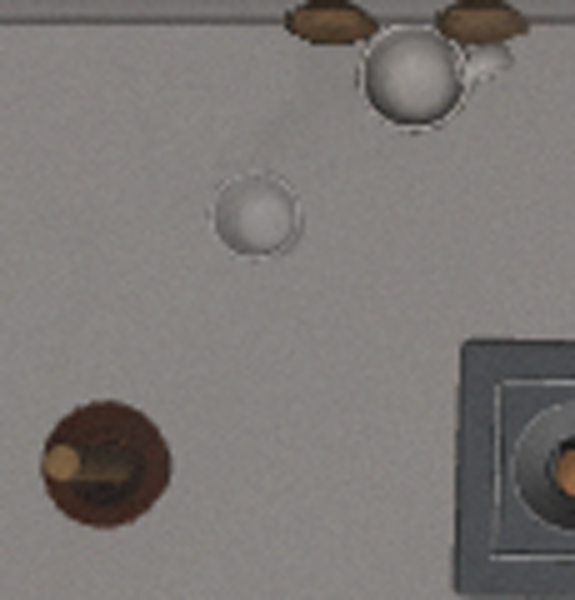

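```bash
python3 - <<'E'
from h import *
np.set_printoptions(precision=1,suppress=True)
s=cam("side");t=cam("top")
f=lambda o,k,p:(o[0]+(p[0]+.5)/k-.5,o[1]+(p[1]+.5)/k-.5)
S1=lambda *p:f((185,140),5,p);S2=lambda *p:f((195,190),5,p);T1=lambda *p:f((215,230),7,p);T2=lambda *p:f((130,170),5,p)
for n,a,b in [("mouth",S2(189,66),T1(211.5,231.5)),("knob",S2(275,226),T1(521,240)),("stick",S1(84,89),T2(62,462)),("stand",S1(106,248),T2(107,465)),("tumb",S1(376,235),T2(257,215)),("mug",S1(567,290),T2(414,75))]:
    print(n,*tri(s,a,t,b))
c=[onz(t,T1(*p),7) for p in((52,55),(690,68),(683,427),(42,410))]
print("base corners",c, np.mean(c,0))
print("screws",[onz(t,T1(*p),100) for p in((289,140),(638,148),(636,342),(282,333))])
# orange masks
for nm,cm in(("side",s),("top",t)):
    hsv=cv2.cvtColor(cm["image"],cv2.COLOR_RGB2HSV); m=cv2.inRange(hsv,(2,110,50),(16,255,255))
    n,l,st,ce=cv2.connectedComponentsWithStats(m)
    for i in range(1,n):
        if st[i,4]>30: print(nm,st[i],ce[i])
a=onz(t,T1(521,240),130);print("ptr",onz(t,T1(533,241),130)-a,onz(t,T1(576,247),130)-a)
for z in (7,100): pass
# z_map points check
zm=t["z_map"]
for n,p in(("knob",T1(500,240)),("stand",T2(107,505)),("mouthrim",T1(140,231))):
    u,v=int(round(p[0])),int(round(p[1])); Z=zm[v,u]; print(n,t["R"].T@(np.linalg.inv(t["K"])@np.array([u,v,1])*Z-t["t"]))
print("mill top",onz(t,(337,183),100),"tumbler_b",onz(t,(370,265),61), "cab", t["C"])
for u in(100,245,290,400):
    v=165;Z=zm[v,u]; print("cab",t["R"].T@(np.linalg.inv(t["K"])@np.array([u,v,1])*Z-t["t"]))
for u,v in((377,265),(380,245)):
    Z=s["z_map"][v,u]; print("mill",s["R"].T@(np.linalg.inv(s["K"])@np.array([u,v,1])*Z-s["t"]))
E
```

```text
mouth [479.6  56.3 144.3] 1.1199755192072798
knob [476.1 -53.1 128.8] 0.931933458595076
stick [482.6 307.3 145. ] 1.8547518593850498
stand [482.1 306.6  47.2] 1.4611732848596184
tumb [612.6 227.3  60.5] 0.797774969953343
mug [688.8 146.7  47.2] 0.0844756674613287
base corners [array([549.5, 123.5,   7. ]), array([ 543.5, -125.9,    7. ]), array([ 404.1, -121.5,    7. ]), array([412.1, 126.8,   7. ])] [477.3   0.8   7. ]
screws [array([512.6,  29.9, 100. ]), array([509.2, -97.4, 100. ]), array([438.8, -95.9, 100. ]), array([442.7,  32.5, 100. ])]
side [315 120  36  51 601] [335.9 141.7]
side [ 393  124   88  114 4947] [433.3 175.7]
side [299 128  33  13 150] [318.1 134.1]
side [351 143  15  12  97] [357.8 147.6]
side [ 486  159   43   66 1415] [509.  193.8]
side [333 165  12  14  65] [337.  172.1]
side [348 164  11  11  41] [352.5 168.9]
side [319 168   7  12  49] [321.4 173.6]
side [240 230  20  21 217] [248.4 238.6]
side [368 236  23  24 364] [378.2 247.2]
side [364 261  24  34 515] [374.6 278.9]
side [514 327  32  24 363] [531.  337.6]
side [550 330  10  13  49] [555.7 336.9]
side [524 353  35  29 389] [537.6 369.2]
side [515 364  14  13  32] [521.2 370.8]
side [506 401  11  16  56] [510.8 408.6]
side [528 401   7  19  40] [530.9 410.9]
top [456 175  15   9  54] [462.7 179.2]
top [139 252  14  23  98] [144.  261.8]
top [281 256  17  17 205] [288.9 264.3]
top [241 260  10   9  72] [245.6 264. ]
ptr [-0.4 -4.3  0. ] [ -2.6 -19.5   0. ]
knob [475.4 -45.5 129.1]
stand [459.4 305.7  50.5]
mouthrim [478.3  80.9 136.5]
mill top [ 683.9 -180.4  100. ] tumbler_b [ 472.3 -269.5   61. ] cab [ 464.8   11.9 1411. ]
cab [646.6 297.  517.6]
cab [646.9  43.1 515.5]
cab [646.8 -36.5 515.3]
cab [ 646.7 -232.3  515.5]
mill [ 693.7 -201.2   74.4]
mill [ 695.4 -201.4  125.6]
```

Both views agree on heights: mouth 144, knob 129, stick top 145, stand mouth 47. The pointer lies at about 262°, so the knob is at roughly 1.47 rad with about 2.5 rad left. I'll pre-roll the wrist so the knob can be turned with few grasps, then move over it.

```bash
cat >> h.py <<'E'
from scipy.spatial.transform import Rotation as Ro
np.set_printoptions(precision=4,suppress=True)
def delta(tgt,roll=0):
    s=r.read_state(); R=Ro.from_quat(s["eef_rot"])
    R2=R*Ro.from_rotvec([np.radians(roll),0,0])
    d=R2.inv().apply(np.array(tgt)-s["position"])/1000
    print("t",round(s["t"],2),"pos",s["position"],"q",s["joints"],"w",s["width"],"F",s["force"]); print("axes x,y,z:",*R.as_matrix().T); print("tool delta m",d)
E
python3 -m inch '[0,0,0,7,0,0,0,7]' 0 60; python3 - <<'E'
from h import *
delta([476,-53,200],0)
E
```

```text
t: 0.47
position: [258.1, 569.2, 231.3]
eef_rot: [0.234, 0.667, -0.234, 0.667]
force: [0.6, -0.6, -0.3]
width: 1.0
t 0.47 pos [258.1172 569.1883 231.262 ] q [ 1.0394  0.491   1.559  -0.      1.0917  0.144 ] w 0.9996348896858167 F [ 0.5992 -0.6126 -0.3246]
axes x,y,z: [-0. -0. -1.] [ 0.6252  0.7805 -0.    ] [ 0.7805 -0.6252  0.    ]
tool delta m [ 0.0313 -0.3494  0.559 ]
```

```bash
python3 -m inch '[0,0,0,7.1,0,0,0,7.1,0,0,0,7.1,0,0,0,7.1,0,0,0,7.1,0,0,0,7.1,0,0,0,7.1,0,0,0,7.1,0,0,0,7.1,0,0,0,7.1,0,0,0,7.1,0,0,0,7.1]'; python3 - <<'E'
from h import *
delta([476,-53,200],0)
E
```

```text
t: 1.47
position: [258.1, 569.2, 231.3]
eef_rot: [-0.624, -0.332, 0.624, -0.332]
force: [-0.3, -0.2, -0.4]
width: 0.998
t 1.47 pos [258.1235 569.1824 231.251 ] q [1.0394 0.491  1.559  0.     1.0917 1.6319] w 0.997506675468532 F [-0.3219 -0.2174 -0.3904]
axes x,y,z: [-0. -0. -1.] [ 0.8295 -0.5584 -0.    ] [-0.5584 -0.8295  0.0001]
tool delta m [0.0313 0.5282 0.3945]
```

```bash
python3 -m inch '[0,0.0356,0.0166,0,0,0.0356,0.0166,0,0,0.0356,0.0166,0,0,0.0356,0.0166,0,0,0.0356,0.0166,0,0,0.0356,0.0166,0,0,0.0356,0.0166,0,0,0.0356,0.0166,0]' && python3 -m inch '[0,0.0271,0.0291,0,0,0.0271,0.0291,0,0,0.0271,0.0291,0,0,0.0271,0.0291,0,0,0.0271,0.0291,0,0,0.0271,0.0291,0,0,0.0271,0.0291,0,0,0.0271,0.0291,0,0,0.0271,0.0291,0,0,0,0,0,0,0,0,0]'; python3 - <<'E'
from h import *
delta([476,-53,104],0)
E
```

```text
t: 2.13
position: [422.5, 299.3, 231.5]
eef_rot: [0.623, 0.334, -0.623, 0.334]
force: [0.3, 1.3, -0.7]
width: 1.001
t: 3.05
position: [480.2, -53.9, 231.1]
eef_rot: [-0.624, -0.333, 0.624, -0.333]
force: [0.3, 1.1, 0.1]
width: 1.001
t 3.05 pos [480.1548 -53.8525 231.1168] q [-0.2486  0.2905  1.8961  0.0002  0.9552  0.3415] w 1.0014396692339071 F [0.2744 1.1329 0.0554]
axes x,y,z: [-0.0002  0.0002 -1.    ] [ 0.8309 -0.5565 -0.0003] [-0.5565 -0.8309 -0.0001]
tool delta m [ 0.1271 -0.0039  0.0016]
```

```bash
python3 -m inch '[0.03,-0.0039,0.0016,0,0.03,0,0,0,0.02,0,0,0,0.005,0,0,0,0,0,0,0]'; python3 - <<'E'
from h import *
delta([476,-53,104],0)
s=cam("side");t=cam("top")
crop(s,180,140,320,245,5,"s3.png") 
E
```

```text
t: 3.47
position: [475.5, -50.2, 145.5]
eef_rot: [-0.622, -0.335, 0.624, -0.334]
force: [0.6, 0.7, 0.5]
width: 0.999
t 3.47 pos [475.4998 -50.1965 145.49  ] q [-0.2435  0.4068  2.0045  0.0003  0.7329  0.3414] w 0.9985334748310054 F [0.5931 0.6657 0.4656]
axes x,y,z: [-0.0024  0.0008 -1.    ] [ 0.8336 -0.5523 -0.0025] [-0.5523 -0.8336  0.0007]
tool delta m [0.0415 0.0021 0.002 ]
```

View pics/s3.png

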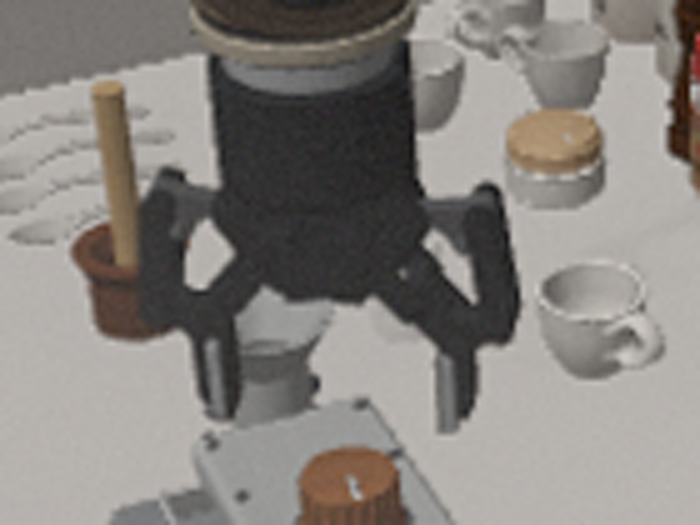

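The fingers straddle the knob, with finger tips at about (220,410) and (448,425) in the crop and the knob midway below. Now descend and grip.

```bash
python3 -m inch '[0.02,0,0,0,0.0205,0,0,0,0,0,0,0,0,0,0,0]'; python3 - <<'E'
from h import *
delta([476,-53,104],0)
E
```

```text
t: 3.9
position: [476.2, -51.1, 106.6]
eef_rot: [0.623, 0.334, -0.623, 0.334]
force: [-0.2, -0.2, 0.8]
width: 1.001
t 3.9 pos [476.2497 -51.0974 106.5882] q [-0.245   0.4724  2.0389  0.0002  0.6302  0.3409] w 1.0014993292574632 F [-0.1994 -0.2209  0.8174]
axes x,y,z: [ 0.0001  0.0001 -1.    ] [ 0.8331 -0.5531  0.    ] [-0.5531 -0.8331 -0.0001]
tool delta m [0.0026 0.0008 0.0017]
```

```bash
python3 -m inch '[0.0025,0.0008,0.0017,0,0,0,0,0,0,0,0,0,0,0,0,0,0,0,0,0,0,0,0,0,0,0,0,0,0,0,0,0]' 255 60; python3 - <<'E'
from h import *
delta([476,-53,104],0)
E
```

```text
t: 4.57
position: [475.5, -52.9, 104.4]
eef_rot: [0.623, 0.334, -0.623, 0.334]
force: [-4.5, 2.5, 14.2]
width: 0.463
t 4.57 pos [475.5097 -52.9071 104.4263] q [-0.2491  0.4756  2.0421  0.0005  0.6237  0.3369] w 0.4633686450779189 F [-4.4855  2.5411 14.181 ]
axes x,y,z: [ 0.0003  0.0002 -1.    ] [ 0.8329 -0.5534  0.0001] [-0.5534 -0.8329 -0.0004]
tool delta m [ 0.0004  0.0005 -0.0002]
```

```bash
python3 -m inch '[0,0,0,-6,0,0,0,-6,0,0,0,-6,0,0,0,-6,0,0,0,-6,0,0,0,-6,0,0,0,-6,0,0,0,-6,0,0,0,-6,0,0,0,-6,0,0,0,-6,0,0,0,-6]'; python3 - <<'E'
from h import *
delta([476,-53,104],0)
print(r.read_state()["ft_torque"])
E
```

```text
t: 5.57
position: [477.5, -52.9, 104.5]
eef_rot: [0.307, 0.636, -0.306, 0.639]
force: [7.1, 7.5, 5.2]
width: 0.464
t 5.57 pos [477.5049 -52.9251 104.4938] q [-0.2485  0.4764  2.04    0.0017  0.6207 -0.9247] w 0.4643205717601702 F [7.0993 7.5158 5.1545]
axes x,y,z: [ 0.0047 -0.0001 -1.    ] [0.7809 0.6247 0.0036] [ 0.6247 -0.7809  0.003 ]
tool delta m [ 0.0005 -0.0012 -0.0009]
[ 1.2055 -0.9546 -0.0822]
```

```bash
python3 -m inch '[0,0,0,-6,0,0,0,-6,0,0,0,-6,0,0,0,-6,0,0,0,-6,0,0,0,-6,0,0,0,-6,0,0,0,-6,0,0,0,-6]'; python3 - <<'E'
from h import *
delta([476,-53,104],0)
print(r.read_state()["ft_torque"])
E
```

```text
t: 6.32
position: [478.2, -51.7, 104.5]
eef_rot: [-0.016, 0.705, 0.017, 0.709]
force: [11.9, 23.7, 4.1]
width: 0.46
t 6.32 pos [478.185  -51.6673 104.5385] q [-0.2466  0.4765  2.0395  0.0049  0.6199 -1.8671] w 0.46011750828531583 F [11.8681 23.663   4.1059]
axes x,y,z: [ 0.0062  0.0014 -1.    ] [-0.0457  0.999   0.0011] [0.9989 0.0457 0.0063]
tool delta m [ 0.0005 -0.0012 -0.0022]
[ 3.6984 -1.9699 -0.1629]
```

```bash
python3 -m inch '[0,0.0015,0.001,-4,0,0,0,-4,0,0,0,-4,0,0,0,-3,0,0,0,0]'; python3 - <<'E'
from h import *
delta([476,-53,104],0)
print(r.read_state()["ft_torque"])
E
```

```text
t: 6.73
position: [478.2, -51.0, 104.5]
eef_rot: [-0.108, 0.697, 0.108, 0.7]
force: [5.1, 10.7, 7.7]
width: 0.46
t 6.73 pos [478.1597 -50.9746 104.5255] q [-0.2444  0.4769  2.0386  0.0023  0.6221 -2.1237] w 0.4596726007207767 F [ 5.1061 10.7395  7.6855]
axes x,y,z: [ 0.0042  0.0003 -1.    ] [-0.3019  0.9533 -0.001 ] [0.9533 0.3019 0.0041]
tool delta m [ 0.0005 -0.0013 -0.0027]
[ 1.5851 -0.8731  0.0834]
```

```bash
python3 -m inch '[0,0,0,-3,0,0,0,-3,0,0,0,0]'; python3 -c "
from cell import r
s=r.read_state();print(s['joints'][5],s['ft_torque'],s['joint_torque'][5])"; python3 -m inch '[0,0,0,-3,0,0,0,-3,0,0,0,0]'; python3 -c "
from cell import r
s=r.read_state();print(s['joints'][5],s['ft_torque'],s['joint_torque'][5])"
```

```text
t: 6.98
position: [478.1, -50.8, 104.5]
eef_rot: [-0.144, 0.691, 0.144, 0.694]
force: [5.2, 12.6, 8.0]
width: 0.467
-2.2280110739159205 [ 1.89658557 -0.81153673 -0.12787942] -1.0316931456327438
t: 7.23
position: [477.9, -50.8, 104.8]
eef_rot: [-0.18, 0.682, 0.18, 0.685]
force: [2.1, 12.7, 15.0]
width: 0.457
-2.3323257671722577 [ 2.03715132 -0.45177286 -0.3758659 ] -1.197287030518055
```

```bash
python3 -m inch '[0,0,0,-3,0,0,0,-2,0,0,0,0]'; python3 -c "
from cell import r
s=r.read_state();print(s['joints'][5],s['ft_torque'],s['joint_torque'][5])"; python3 -m inch '[0,0,0,0,0,0,0,0,0,0,0,0,0,0,0,0,0,0,0,0]' 0;  python3 -m inch '[-0.03,0,0,0,-0.04,0,0,0,-0.035,0,0,0,0,0.04,0,0,0,0.04,0,0,0,0.04,0,0,0,0.04,0,0,0,0,0,0,0,0,0,0]'; python3 - <<'E'
from h import *
delta([482,307,200],0)
s=cam("side");t=cam("top")
crop(t,215,230,320,300,7,"t4.png")
crop(s,195,190,305,310,5,"s4.png") 
E
```

```text
t: 7.48
position: [476.9, -51.2, 104.9]
eef_rot: [-0.209, 0.675, 0.209, 0.676]
force: [-3.7, 5.5, 19.6]
width: 0.462
-2.4180603612395504 [ 0.98236444  0.8471237  -0.87599254] -1.514730155467987
t: 7.9
position: [476.7, -51.6, 103.3]
eef_rot: [-0.209, 0.675, 0.209, 0.675]
force: [-0.3, 0.0, -0.0]
width: 0.996
t: 8.65
position: [385.5, 81.6, 208.6]
eef_rot: [-0.21, 0.675, 0.21, 0.675]
force: [0.8, -1.0, 0.2]
width: 1.002
t 8.65 pos [385.477   81.6237 208.5546] q [ 0.0406  0.1947  2.1149  0.      0.8314 -2.1341] w 1.002376022351064 F [ 0.7561 -0.962   0.1781]
axes x,y,z: [ 0.0005  0.     -1.    ] [-0.5678  0.8231 -0.0002] [0.8231 0.5678 0.0004]
tool delta m [0.0086 0.1307 0.2074]
```

View pics/t4.png

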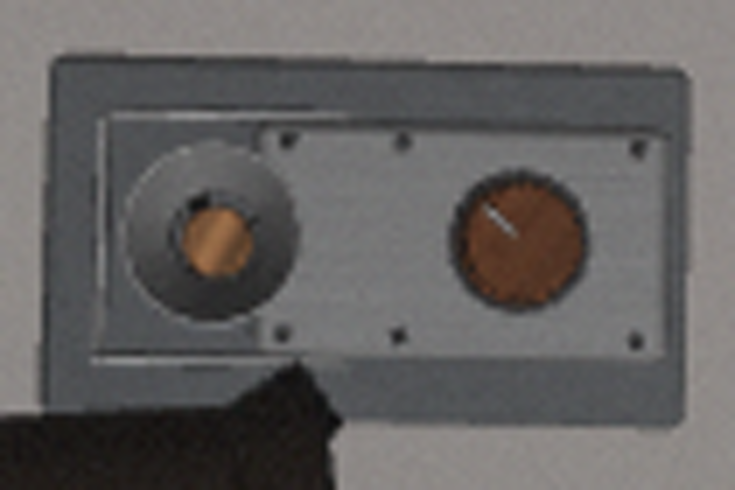

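View pics/s4.png

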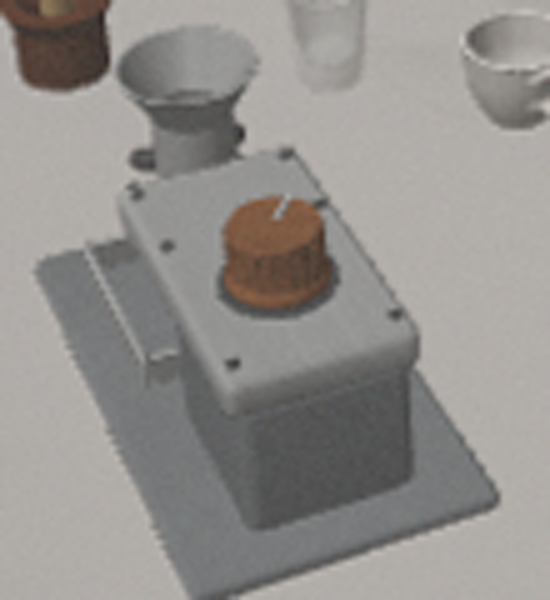

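Pointer now runs from (515,236) to (485,205), so it points at about 46°, where 47° is predicted for the stop. The reaction torque had climbed to 0.88 N m, so the knob is at its stop. Next is the stick. I'll align the tool with the world axes (y = world y, z = world x).

```bash
python3 -m inch '[0,0,0,7,0,0,0,7,0,0,0,7,0,0,0,7,0,0,0,6.6,0,0.02,0.03,0,0,0.037,0.0165,0,0,0.037,0.0165,0,0,0.037,0.0165,0,0,0.037,0.0165,0,0,0.037,0,0,0,0.02,0,0]';python3 -m inch '[0,0,0,0,0,0,0,0]'; python3 - <<'E'
from h import *
delta([482,307,97],0)
E
```

```text
t: 9.75
position: [484.8, 307.2, 207.4]
eef_rot: [0.002, 0.707, -0.001, 0.707]
force: [-0.6, -0.8, -0.6]
width: 0.999
t: 9.92
position: [483.8, 304.8, 207.4]
eef_rot: [0.001, 0.707, -0.001, 0.707]
force: [-0.4, 0.4, -0.3]
width: 0.998
t 9.92 pos [483.8164 304.8152 207.4413] q [ 0.4467  0.4416  1.7194 -0.0001  0.9815 -1.1207] w 0.9979971774521473 F [-0.3792  0.3726 -0.2517]
axes x,y,z: [-0.0009 -0.0005 -1.    ] [ 0.0033  1.     -0.0005] [ 1.     -0.0033 -0.0009]
tool delta m [ 0.1104  0.0022 -0.0017]
```

```bash
python3 -m inch '[0,0.0022,-0.0017,0,0.03,0,0,0,0.03,0,0,0,0.03,0,0,0,0.02,0,0,0,0,0,0,0,0,0,0,0]'; python3 - <<'E'
from h import *
delta([482,307,97],0)
s=cam("side"); crop(s,160,130,300,235,5,"s5.png") 
E
```

```text
t: 10.5
position: [481.6, 306.1, 98.2]
eef_rot: [0.002, 0.708, -0.002, 0.707]
force: [1.0, 0.0, 0.9]
width: 1.0
t 10.5 pos [481.6489 306.1112  98.184 ] q [ 0.4504  0.5827  1.8217 -0.      0.7386 -1.1152] w 1.000101454967785 F [1.0068 0.0222 0.935 ]
axes x,y,z: [-0.0014 -0.0007 -1.    ] [ 0.0052  1.     -0.0007] [ 1.     -0.0052 -0.0014]
tool delta m [0.0012 0.0009 0.0003]
```

View pics/s5.png

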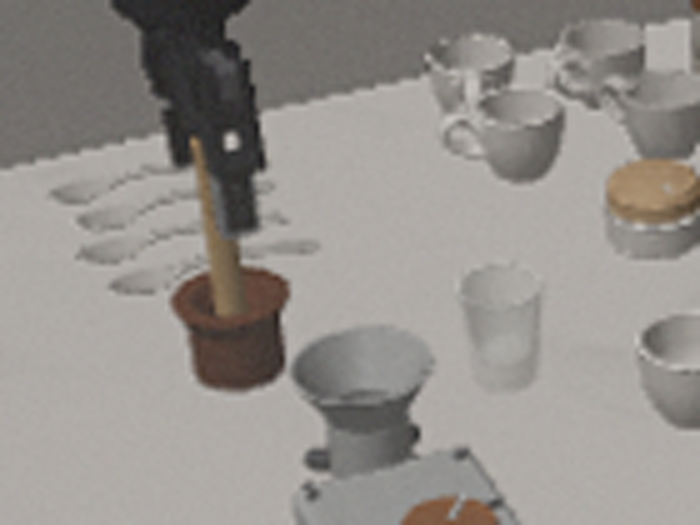

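The stick stands between the fingers, running from (197,145) to (230,310) in the crop, with the near finger at (238,205). Closing the gripper now.

```bash
python3 -m inch '[0,0,0,0,0,0,0,0,0,0,0,0,0,0,0,0,0,0,0,0,0,0,0,0,0,0,0,0,0,0,0,0,0,0,0,0]' 255 60; python3 - <<'E'
from h import *
delta([482,307,97],0)
E
python3 -m inch '[-0.02,0,0,0,-0.03,0,0,0,-0.04,0,0,0,-0.04,0,0,0,-0.04,0,0,0,0,0,0,0,0,0,0,0]'; python3 - <<'E'
from h import *
delta([482,307,97],0)
s=cam("side");t=cam("top"); crop(s,140,60,300,180,5,"s6.png");crop(t,100,210,260,300,5,"t6.png")
E
```

```text
t: 11.3
position: [481.6, 307.5, 98.8]
eef_rot: [0.001, 0.707, -0.001, 0.707]
force: [0.4, 1.1, 5.9]
width: 0.198
t 11.3 pos [481.573  307.5383  98.7617] q [ 0.4527  0.5819  1.8212  0.0002  0.7374 -1.1149] w 0.1983186315995073 F [0.4481 1.0596 5.8853]
axes x,y,z: [ 0.0009  0.0006 -1.    ] [0.0034 1.     0.0006] [ 1.     -0.0034  0.0009]
tool delta m [ 0.0018 -0.0005  0.0004]
t: 11.88
position: [481.7, 307.5, 270.1]
eef_rot: [0.002, 0.706, -0.001, 0.708]
force: [-0.6, 0.5, -1.2]
width: 0.196
t 11.88 pos [481.6556 307.5032 270.13  ] q [ 0.4526  0.3754  1.6447 -0.      1.1176 -1.1149] w 0.1963322444822533 F [-0.6213  0.5351 -1.1524]
axes x,y,z: [ 0.0035  0.0017 -1.    ] [0.0033 1.     0.0017] [ 1.     -0.0033  0.0035]
tool delta m [ 0.1731 -0.0008 -0.0003]
```

View pics/s6.png

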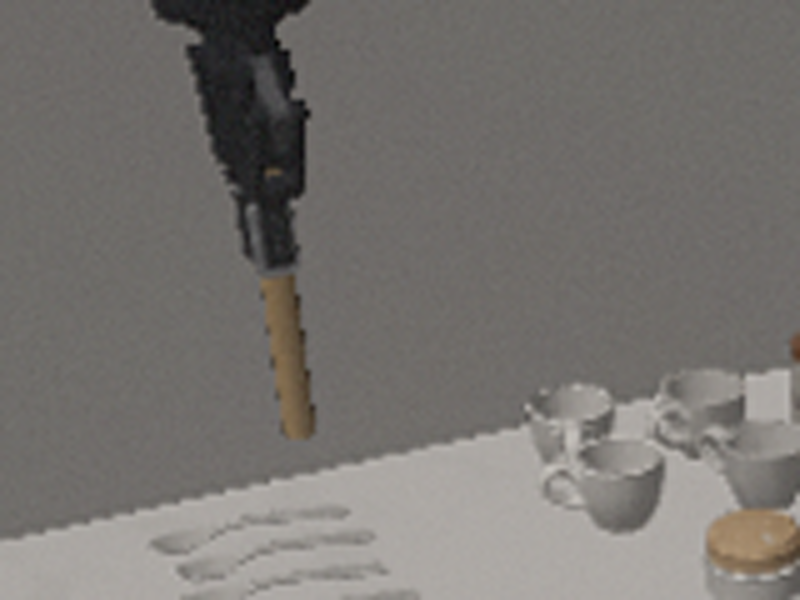

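View pics/t6.png

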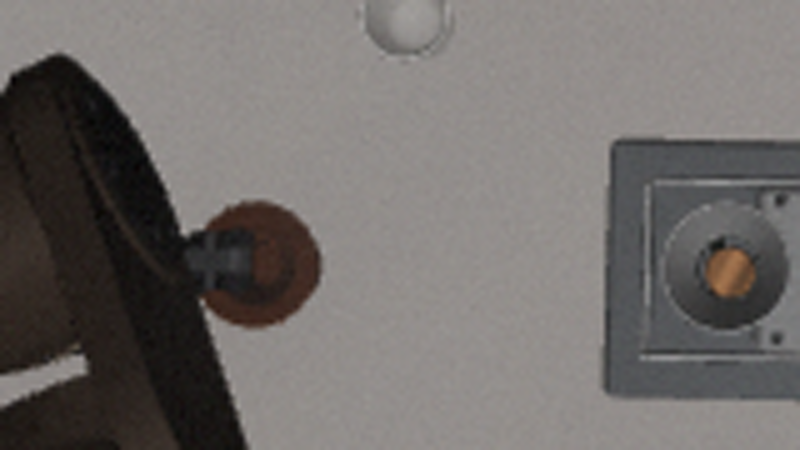

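```bash
python3 - <<'E'
from h import *
s=cam("side"); print(proj(s,[481.6,307.5,177.4]),"seen ~(199.4,146)")
print(proj(s,[481.6,307.5,257]),"finger end, seen axis there")
E
python3 -m inch '[0,-0.02,-0.002,0,0,-0.035,0,0,0,-0.035,0,0,0,-0.035,0,0,0,-0.035,0,0,0,-0.035,0,0,0,-0.031,0,0,0,-0.02,0,0,0,-0.005,0,0,0,0,0,0,0,0,0,0]'; python3 - <<'E'
from h import *
delta([479.6,56.3,240],0)
s=cam("side");t=cam("top"); crop(s,160,100,300,230,5,"s7.png");crop(t,180,210,320,300,5,"t7.png")
P=r.read_state()["position"]; print(proj(s,P-[0,0,92.8]))
E
```

```text
[199.0205 146.368 ] seen ~(199.4,146)
[194.8073 117.5481] finger end, seen axis there
t: 12.95
position: [478.3, 56.7, 267.5]
eef_rot: [0.002, 0.708, -0.001, 0.707]
force: [0.3, -0.1, -0.2]
width: 0.192
t 12.95 pos [478.3001  56.7182 267.4704] q [-0.0194  0.2467  1.8484  0.0004  1.0481 -1.5864] w 0.1924422151826351 F [ 0.3163 -0.0958 -0.2096]
axes x,y,z: [-0.0016  0.0004 -1.    ] [0.004  1.     0.0004] [ 1.     -0.004  -0.0016]
tool delta m [ 0.0275 -0.0004  0.0013]
[230.1928 190.9143]
```

View pics/s7.png

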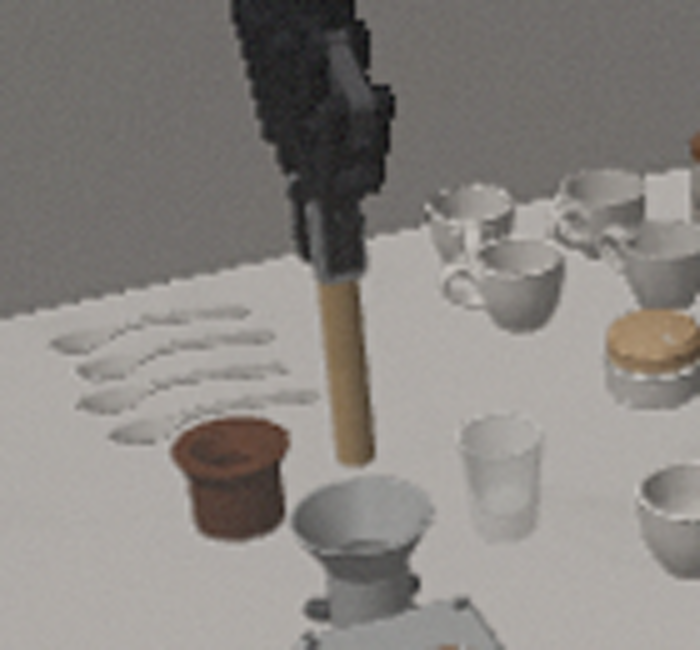

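View pics/t7.png

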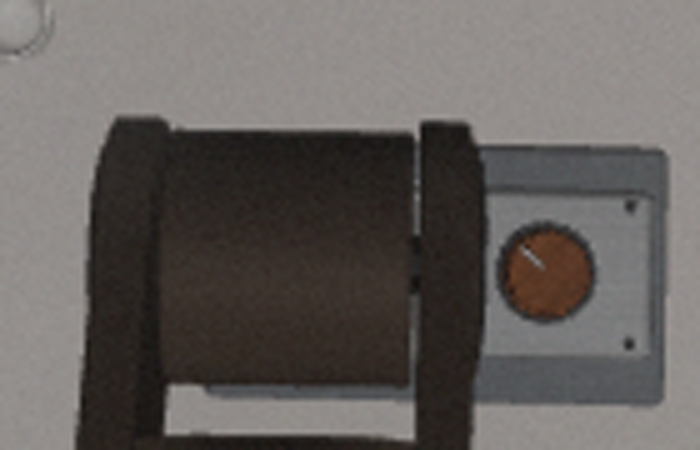

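The stick's lower end at (231,192) matches the prediction (230,191) and it hangs above the funnel. Lowering to just above the bung.

```bash
python3 -m inch '[0.015,0,0.0012,0,0.02,0,0,0,0.02,0,0,0,0.008,0,0,0,0,0,0,0,0,0,0,0]'; python3 - <<'E'
from h import *
delta([479.6,56.3,167],0)
E
```

```text
t: 13.55
position: [479.9, 56.9, 205.5]
eef_rot: [0.001, 0.707, -0.001, 0.707]
force: [-0.1, 1.0, 1.2]
width: 0.197
t 13.55 pos [479.8523  56.8803 205.5332] q [-0.0189  0.3237  1.9283  0.0002  0.8899 -1.5872] w 0.19690674960427362 F [-0.1443  0.995   1.2445]
axes x,y,z: [-0.0003  0.0001 -1.    ] [0.0025 1.     0.0001] [ 1.     -0.0025 -0.0003]
tool delta m [ 0.0385 -0.0006 -0.0002]
```

```bash
python3 -m inch '[0.004,0,0,0,0.004,0,0,0,0.004,0,0,0]';python3 -m inch '[0.004,0,0,0,0.004,0,0,0,0.003,0,0,0]';python3 -m inch '[0.004,0,0,0,0.004,0,0,0,0.003,0,0,0]';python3 -m inch '[0.004,0,0,0,0,0,0,0,0,0,0,0]'; python3 - <<'E'
from h import *
delta([479.6,56.3,167],0)
s=cam("side"); crop(s,185,130,285,230,6,"s8.png")
E
```

```text
t: 13.8
position: [480.6, 56.4, 194.4]
eef_rot: [0.001, 0.706, -0.001, 0.708]
force: [1.0, -0.3, 5.8]
width: 0.188
t: 14.05
position: [480.5, 56.3, 183.1]
eef_rot: [0.001, 0.706, -0.001, 0.708]
force: [0.5, -2.0, 0.3]
width: 0.195
t: 14.3
position: [479.6, 56.3, 171.0]
eef_rot: [0.001, 0.707, -0.001, 0.707]
force: [0.2, 0.8, -0.8]
width: 0.192
t: 14.55
position: [479.5, 56.3, 167.0]
eef_rot: [0.001, 0.707, -0.001, 0.707]
force: [0.8, 0.4, -0.9]
width: 0.194
t 14.55 pos [479.5461  56.3256 166.9951] q [-0.0201  0.3784  1.9729  0.0002  0.791  -1.5875] w 0.1942798218696787 F [ 0.7584  0.3585 -0.8764]
axes x,y,z: [-0.0007  0.0002 -1.    ] [0.0035 1.     0.0002] [ 1.     -0.0035 -0.0007]
tool delta m [-0.     -0.      0.0001]
```

View pics/s8.png

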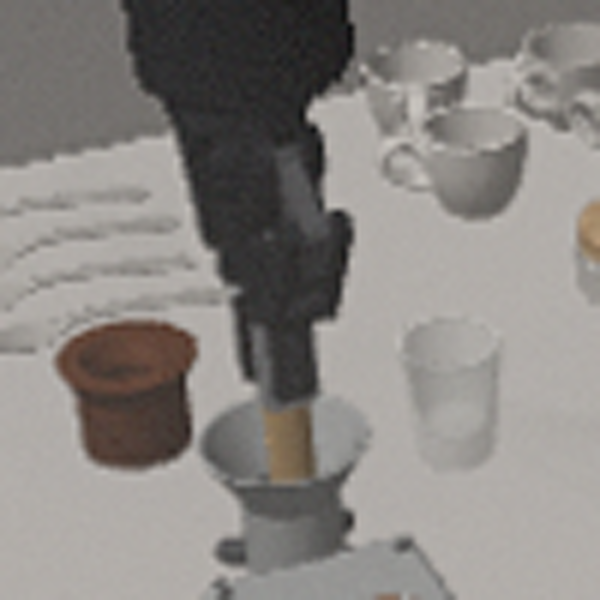

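The force rose to about 6 N and then fell to zero, so the bung was released. The stick sits in the chute at (290,445). Now lift, go back over the stand, and check the tray.

```bash
python3 -m inch '[-0.03,0,0,0,-0.04,0,0,0,-0.035,0,0,0,0,0,0,0,0,0.03,0.002,0,0,0.036,0,0,0,0.036,0,0,0,0.036,0,0,0,0.036,0,0,0,0.036,0,0,0,0.03,0,0,0,0.011,0,0]'; python3 -m inch '[0,0,0,0,0,0,0,0]'; python3 - <<'E'
from h import *
delta([481.6,307.5,200],0)
s=cam("side");t=cam("top"); crop(s,160,120,300,270,4,"s9.png");crop(t,215,230,320,300,7,"t9.png")
P=r.read_state()["position"]; print(proj(s,P-[0,0,92.8]))
E
```

```text
t: 15.6
position: [482.0, 310.5, 272.0]
eef_rot: [0.001, 0.707, -0.0, 0.707]
force: [-0.8, 0.4, -0.1]
width: 0.197
t: 15.77
position: [482.3, 307.1, 271.9]
eef_rot: [0.001, 0.707, -0.001, 0.707]
force: [0.1, -0.5, -1.0]
width: 0.195
t 15.77 pos [482.2947 307.1052 271.946 ] q [ 0.4516  0.376   1.6386 -0.0003  1.1278 -1.1167] w 0.19545970621295874 F [ 0.1451 -0.5039 -0.9675]
axes x,y,z: [-0.0005 -0.0006 -1.    ] [ 0.0023  1.     -0.0006] [ 1.     -0.0023 -0.0005]
tool delta m [ 0.0719  0.0004 -0.0007]
[199.4063 145.7662]
```

View pics/s9.png

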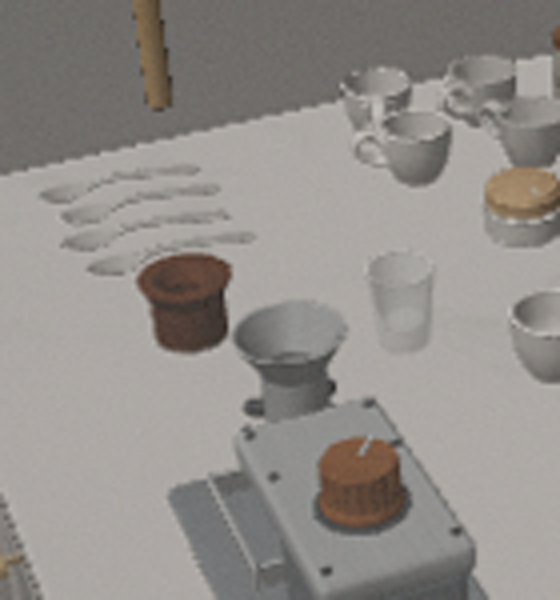

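View pics/t9.png

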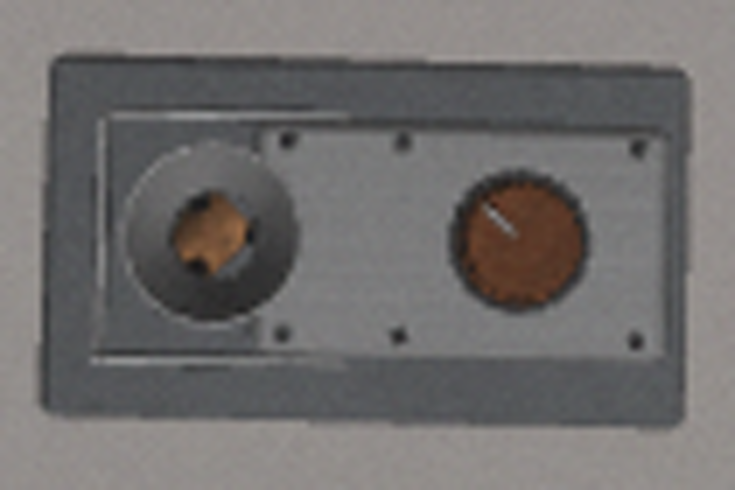

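The chute shows its three studs with the bung seen below and past them. I'll confirm the depth and lower the stick into the stand. Release is at TCP z of about 99.5, so the stick's lower end is about 7 mm up.

```bash
python3 - <<'E'
from h import *
t=cam("top")
for p in((205,235),(220,225),(212,250),(232,265)):
    u,v=int(round(215+p[0]/7)),int(round(230+p[1]/7)); Z=t["z_map"][v,u]; print(p,t["R"].T@(np.linalg.inv(t["K"])@np.array([u,v,1])*Z-t["t"]))
E
python3 -m inch '[0.03,0.0004,-0.0007,0,0.04,0,0,0,0.04,0,0,0,0.03,0,0,0,0.015,0,0,0,0.01,0,0,0,0,0,0,0,0,0,0,0]'; python3 - <<'E'
from h import *
delta([481.6,307.5,99.5],0)
s=cam("side"); crop(s,160,130,300,235,5,"s10.png")
E
```

```text
(205, 235) [476.5965  62.1967  41.4725]
(220, 225) [481.9032  56.993   38.4001]
(212, 250) [471.3256  59.7698  34.951 ]
(232, 265) [465.9932  52.3653  14.6673]
t: 16.58
position: [482.2, 307.2, 107.8]
eef_rot: [0.001, 0.707, -0.001, 0.707]
force: [0.5, -0.5, -0.0]
width: 0.197
t 16.58 pos [482.1816 307.1606 107.7957] q [ 0.4517  0.5695  1.8133 -0.0002  0.7588 -1.1149] w 0.1968707202635186 F [ 0.503  -0.4694 -0.0191]
axes x,y,z: [ 0.     -0.0001 -1.    ] [ 0.0041  1.     -0.0001] [ 1.     -0.0041  0.    ]
tool delta m [ 0.0083  0.0003 -0.0006]
```

View pics/s10.png

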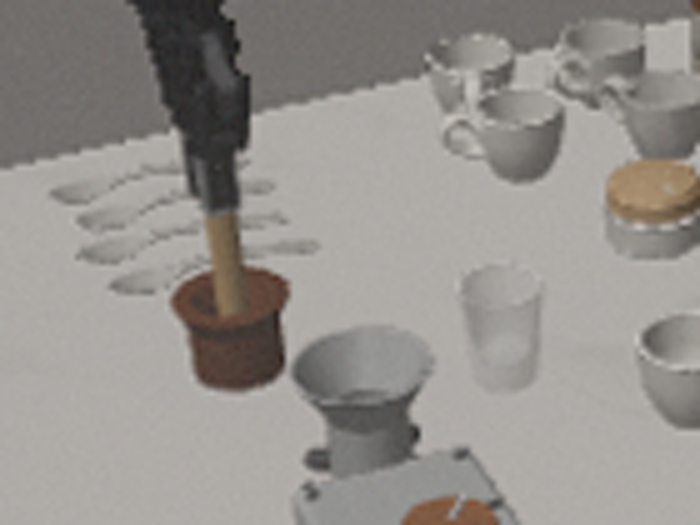

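The bung's top reads about 40 mm (12 mm floor plus 30 mm bung), so it rests in the tray. The stick is in the stand's hole at (230,310). Lower the last 8 mm and release.

```bash
python3 -m inch '[0.005,0,0,0,0.003,0,0,0,0,0,0,0,0,0,0,0]'; python3 - <<'E'
from h import *
delta([481.6,307.5,99.5],0)
E
python3 -m inch '[0.001,0,0,0,0,0,0,0]';python3 -m inch '[0,0,0,0,0,0,0,0,0,0,0,0,0,0,0,0,0,0,0,0,0,0,0,0,0,0,0,0]' 0; python3 - <<'E'
from h import *
delta([481.6,307.5,99.5],0)
s=cam("side"); crop(s,160,130,300,235,5,"s11.png")
E
```

```text
t: 16.97
position: [481.8, 307.7, 99.5]
eef_rot: [0.001, 0.707, -0.001, 0.707]
force: [1.2, 0.4, -0.4]
width: 0.193
t 16.97 pos [481.8192 307.6713  99.4954] q [ 0.4527  0.5814  1.8195  0.      0.7406 -1.1147] w 0.1926866663381013 F [ 1.1946  0.3694 -0.4003]
axes x,y,z: [ 0.0002  0.0001 -1.    ] [0.0034 1.     0.0001] [ 1.     -0.0034  0.0002]
tool delta m [-0.     -0.0002 -0.0002]
t: 17.13
position: [482.1, 307.9, 98.8]
eef_rot: [0.001, 0.707, -0.001, 0.707]
force: [0.2, -0.3, 3.3]
width: 0.19
t: 17.72
position: [481.8, 307.7, 98.3]
eef_rot: [0.001, 0.707, -0.001, 0.707]
force: [-0.4, -0.4, 0.4]
width: 0.996
t 17.72 pos [481.832  307.6872  98.2845] q [ 0.4528  0.5832  1.8201  0.0001  0.7382 -1.1147] w 0.9956616607828467 F [-0.362  -0.3746  0.4029]
axes x,y,z: [ 0.  0. -1.] [0.0034 1.     0.    ] [ 1.     -0.0034  0.    ]
tool delta m [-0.0012 -0.0002 -0.0002]
```

View pics/s11.png

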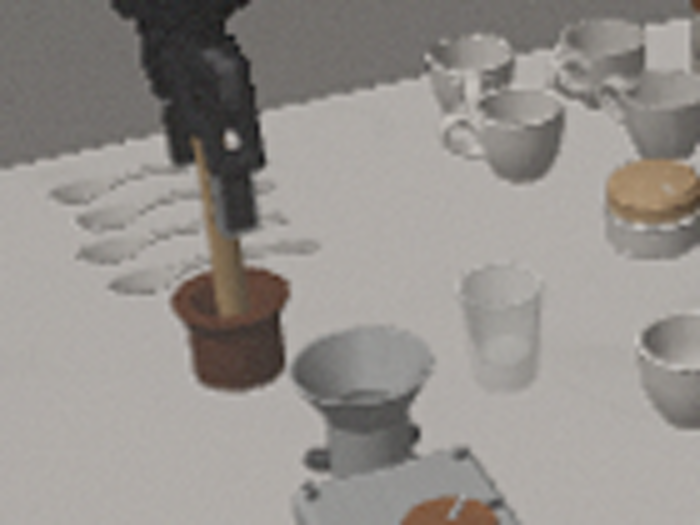

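The stick stands free between the open fingers, from (197,145) to (230,310). Retract straight up, then aside.

```bash
python3 -m inch '[-0.02,0,0,0,-0.03,0,0,0,-0.04,0,0,0,-0.04,0,0,0,-0.02,0,0,0,0,0.03,-0.01,0,0,0.04,-0.01,0,0,0.04,-0.01,0,0,0.04,-0.01,0,0,0.03,0,0,0,0,0,0,0,0,0,0]'; python3 - <<'E'
from h import *
delta([481.6,307.5,99.5],0)
s=cam("side");t=cam("top")
a=(183,165);print(s["image"].shape)
crop(s,150,130,330,270,4,"s12.png");crop(t,130,170,330,300,4,"t12.png")
cv2.imwrite("pics/s13.png",s["image"][:,:,::-1])
E
```

```text
t: 18.77
position: [441.7, 488.9, 247.6]
eef_rot: [0.0, 0.707, -0.001, 0.707]
force: [-0.4, -1.2, -0.7]
width: 1.0
t 18.77 pos [441.7167 488.9021 247.5735] q [ 0.7359  0.5265  1.4485 -0.      1.1674 -0.8337] w 1.0003832811501103 F [-0.4121 -1.1898 -0.7434]
axes x,y,z: [-0.0006 -0.0006 -1.    ] [ 0.0012  1.     -0.0006] [ 1.     -0.0012 -0.0006]
tool delta m [ 0.1482 -0.1813  0.0402]
(420, 560, 3)
```

View pics/s12.png

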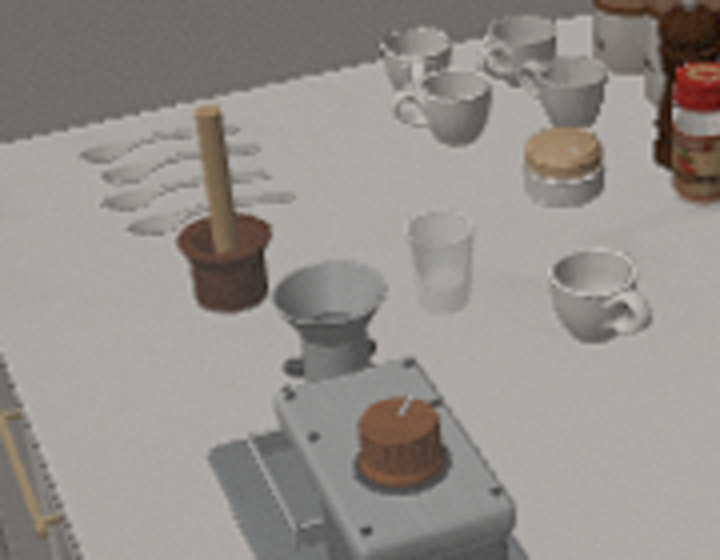

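View pics/t12.png

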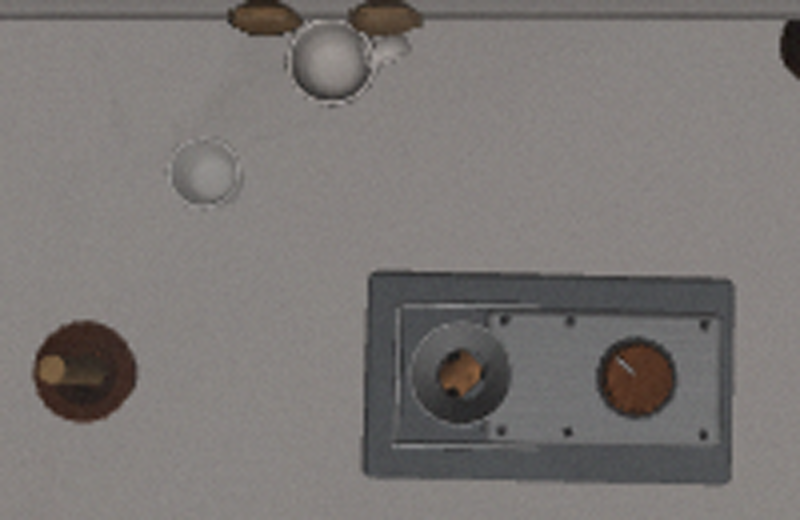

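View pics/s13.png

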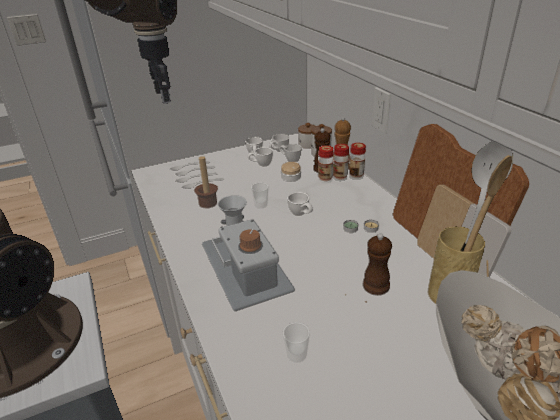

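The last views show the stick upright in its stand, top at (201,158) in the side image. The knob pointer is unmoved at about 45°, the bung is seen under the chute, and the tumblers, mug and mill are where they were. Handing in.

```bash
python3 -c "
from cell import r
print(r.close_job())"
```

```text
the job is handed in; nothing more can be done
None
```

The job is done and handed in at about 19 s of the 72 s allowed; no verdict is reported.

- **Knob:** I turned it anticlockwise in one grasp until the reaction torque climbed to 0.88 N m, well above its 0.12 N m friction. In the last picture the pointer stood at about 45°. I had predicted 47° for the stop, so the two agree within my measuring error of a few degrees.
- **Bung:** I took the stick and pushed the bung out. The force rose to about 6 N, then dropped to zero. The depth picture shows the bung's top at about 40 mm, which fits it standing on the tray floor (12 + 30 mm).
- **Stick:** It is back upright in its stand, standing free after release, and the arm is well clear.
- **Tumblers, mug and mill:** They look unmoved in the before and after pictures. I judged this by eye and did not measure it.

No check failed.

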